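# Open the latched keepsake cupboard

## Task

The little wooden cupboard is held shut by a gravity latch: pushing down its thumb lever lifts the bar out of the catch. Unlatch it and swing the door wide open, at least square to the front, and leave it standing there. Do it gently, as with one thumb: feel your way, never force or clamp the old latch or door, never fling the door, and leave everything else standing where it is.

Things in the scene. Friction and masses are not known exactly. Their poses are not given: they have to be found in the camera images.
- cupboard: Pale wooden cupboard, fixed, 300 wide x 200 deep x 280 high mm. Origin: centre of underside. It faces its own -x; its left side, seen from in front, is +y; z is up. On the carcass front (x = -100) lies an 18 mm thick front: a door and, right of it (y = -93 to -150), a fixed stile. More than 20 N from the robot on it, or on anything here, is too much; a gripper's clamp exceeds that.
- door (a joint): Angle of the door, rad: 0 shut, 1.57 square to the front, 1.9 its limit; grows as the free edge comes out to the cupboard's -x, clockwise seen from above. The hinge is stiff enough (about 0.15 N m) to keep the door where it is left.
- door_axis (a point): Point on the door's upright hinge axis, 140 above the shelf; axes as the cupboard's. The shut door reaches from here 240 mm to -y (its free edge), 256 high, faces at x = -9 and +9.
- thumb_plate (a point): Axes as the cupboard's. The latch's thumb plate, dark steel, level at rest, 36 wide (y = -18 to 18), stands out 46 from the shut door (x = -23 to +23); its outer edge (from x = -19) turns up 10 mm, so a fingertip on it can push it down and draw the door out. Fitted by hand: the plate's top lies anywhere from 11 above to 11 below this point's height, felt by touch. Does not move with the door.
- bar_pivot (a point): Axes as the cupboard's. Pivot of the latch bar (16 high) on the door's face. Its nose rests 77 mm to -y behind the lip of an open-topped catch on the stile; same height doubt as the plate. Pushing the plate down (about 1 N) lifts the nose; it clears the lip only in the last 2 to 3 of the 10 to 14 mm travel, then meets a springy stop. Past 0.08 rad of door it is out for good.
- pot: Stainless pot with clipped-on lid, 90 across, 86 high, on the lazy Susan (ceramic platter 260 across, top 32 above the shelf). Origin: centre of underside.
- stand: Wooden T-shaped prayer-bead stand, foot 80 x 60, 118 high, on the lazy Susan. Origin: centre of underside.
- nazar: Flat glass nazar drop, 48 across, 10 thick, lying on the lazy Susan. Origin: centre of the round part's underside.
- bangle: Tiger-eye stone bangle, 72 across, 10 high, lying on the lazy Susan. Origin: centre of underside.
- bowl: Small glazed bowl, 90 across, 35 high, on the cupboard's top at the back left. Origin: centre of underside.
- cup: Terracotta cup, 72 across, 75 high, on the cupboard's top at the back right. Origin: centre of underside.
- jar: Amber glass jar with brass cap, 64 across, 85 high, on the shelf beside the cupboard's left side. Origin: centre of underside.

How it is judged:
On the way:
1. the bar is out of the catch and the door is ajar, past 0.12 rad (value of joint door above 0.12 rad), for 0.1 s.
At the end, for the whole second after the job is handed in: The door stands still at 1.5 rad or more (square to the front, within 4 degrees), and the pot, stand, nazar, bangle, bowl, cup and jar are each within 20 mm of where they stood (value of joint door above 1.5 rad and velocity of joint door between -0.05 and 0.05 rad/s and distance of each of pot, stand, nazar, bangle, bowl, cup, jar from where it was at the start of the episode below 0.02 m); the robot touches nothing.
It fails at once if the robot presses, pulls or clamps anything with more than 20 N (contact force between any of the fingers, the arm and anything else above 20 N).
It fails at once if the door is flung (faster than 1.5 rad/s) (velocity of joint door above 1.5 rad/s).
It fails at once if one of the things standing about is moved by more than 20 mm (distance of any of pot, stand, nazar, bangle, bowl, cup, jar from where it was at the start of the episode above 0.02 m).
It also fails if it takes over 58 s, if anything falls off the work surface, if the arm or the gripper's body presses on something with over 40 N, if the wrist force passes 120 N, or if a joint passes its speed limit or range.

## Robot

A 6-joint arm with a two-finger parallel gripper is mounted at the origin on the work surface. World frame = base frame: x ahead of the robot, y to its left, z up, the work surface at z = 0. Lengths are in m, angles in rad, forces in N, time in s.
With the tool pointing down it reaches from about 0.375 to 0.9 m from the base axis. Payload 3.1 kg.
Tool frame: the origin (TCP) lies at the centre of the arm's flange, where the gripper is bolted on; the fingertips stand robot.tip_extent ahead of it and the grasp point (between the pads) lies 164 mm ahead of it (robot.tip_extent is the distance from the TCP to the fingertips, in m); z points along the fingers, y is the line along which they close (so a half turn about z gives the same grasp; the last joint's range is limited). The gripper opens to 87 mm and grips with 3 to 60 N. Pads are 19 mm wide; open, the fingers measure 117 mm over their backs; the gripper's body (75 mm by 190 mm) begins 51 mm behind the grasp point.
Start: joints at [-1.478, 0.527, 1.433, -0, 1.181, -0.178], TCP at [0.168, -0.602, 0.405] pointing down, gripper open.
Joint ranges: [-3.08, 3.08], [-0.75, 2.2], [0.22, 2.44], [-1.43, 4.57], [0, 2.65], [-2.85, 2.85]. Speed limits (rad/s): [2.79, 2.79, 3.14, 3.14, 3.14, 3.14].

## Interface

Orientations are given as a unit quaternion [x, y, z, w].
In Python, from rig import get_obs, camera, hand_in, cut_out, robot gives the robot as it stands.
- The arm moves only by the tool step_arm, never from a script. Its argument "rows" is a list of rows, each a list of 6 numbers: the shift along the world's x, y, z in m, then the turn, a rotation vector about the world's x, y, z in degrees. A call has 1 to 12 rows; each row shifts and turns the commanded pose from where the row before left it; what a row does not reach is not made up. A row lasts 1/8 s, in which the tool goes at most 62.5 mm and 10.7 degrees, less where a joint would pass 70% of its speed; a pose out of reach is approached as far as the arm can. A call is refused whole if a number of a shift passes 0.0625 or a number of a turn 10.7, either way. A call with a gripper value outside its range is refused whole. "jaw" is the finger opening in m, from 0 to 0.087, set as the call begins (left out, the last holds). The fingers move at their own pace and stop on an object; "squeeze" is the grip in N (left out, the last holds). Time passes only in rows, so rows that do not move let the fingers close. It gives the time, the measured TCP pose, the force, the opening and the grip force at its end, in the units of the state.
- get_obs(): the state, without advancing time (a new reading comes with each control period).
- camera(name): name is "side" or "top" or "wrist"; returns a dict with "pixels" (480x640x3 uint8, blue, green, red), "depth" (480x640 float32, m along the optical axis (not along the pixel's ray), 0 where there is no reading), "fov_y" (degrees; the focal length in pixels is half the picture's height over the tangent of half this angle, whatever the lens; pixels are square), "cx", "cy" (the principal point, pixels), "extrinsics" (4x4, takes a point from camera to world coordinates); the wrist camera has in their place "mount" (4x4, takes a point from camera to tool coordinates, whose origin is the TCP and whose axes are the flange's). Camera axes: x right, y up, looking along -z (the intrinsics and any distortion apply to the point x, -y, -z); pixel columns grow to the right and rows downward; lengths in m; the calibration is good to about 2 mm. The wrist camera is an equidistant fisheye: a pixel r from the principal point sees the ray r / f radians off the axis. A picture is of the moment at which its call begins: read the wrist's pose just before it.
- hand_in(): hands the job in; it is judged then, once.
Trained networks look in the newest picture that a camera, given by its name, has taken for a name from the list of things; names that differ only in an ending like _2 or _b are one class to them, and where a whole thing is asked for, a point or a joint stands for the part that bears it (a point fixed in the world has none). Each returns a list of dicts, best first, with "confidence" (0 to 1); they miss things now and then, are a little off and sometimes report something else, mostly with a low value. They report only what shows in the picture. A call takes as long as a camera call.
- cut_out(label, camera): "region" (480x640 bool, what is visible of it) and "extent" ([centre column, centre row, width, height] in pixels, round what is visible of it).
The state is a dict: "time": time; "q": joint angles; "joint_velocities": joint speeds; "joint_torque": joint torques, N m; "position": TCP position; "tool_rot": TCP orientation; "ft_force": force on the tool from outside, world axes, zero at the start; "moment": the same for the moment, N m; "grip_width": finger opening in m; "grip_force": force on a finger pad.
Only numpy, scipy, OpenCV 4.12 (cv2) and the standard library are available. Lean on these libraries where they do the work, as an engineer would, in place of code of your own. Each camera call takes 0.05 s, during which the arm holds its last target. There are 200 camera calls.

## Working session

There is one attempt and no reset: what is moved stays moved. The work goes in short steps, Python scripts to look and compute and a tool call to move; the robot and the scene stay as the last step left them, time stands still between calls to the robot, and variables do not carry over. Pictures are saved under pics/ and viewed, at most 10 in all, crops included, and the job is handed in when it is done.

Besides the shell and the picture viewer there is one more tool, called as a command line: name --pt "numbers of a row" for each row, then --argument value for the rest. step_arm: Moves the arm, as the interface text tells. Its arguments: {"type":"object","properties":{"rows":{"type":"array"},"jaw":{"type":"number"},"squeeze":{"type":"number"}},"required":["rows"]}

```bash
mkdir -p pics; ls; cat > h.py <<'E'
import numpy as np, cv2
from rig import *
def cloud(c):
    d=c["depth"]; h,w=d.shape; f=h/2/np.tan(np.radians(c["fov_y"]/2))
    u,v=np.meshgrid(np.arange(w),np.arange(h))
    P=np.stack([(u-c["cx"])/f*d,-(v-c["cy"])/f*d,-d],-1)
    E=np.array(c["extrinsics"]); return P@E[:3,:3].T+E[:3,3], d>0
E
python3 - <<'E'
from h import *
print(robot.tip_extent, get_obs()["tool_rot"])
for n in ["side","top"]:
    c=camera(n); cv2.imwrite(f"pics/{n}0.png",c["pixels"]); P,ok=cloud(c); np.savez(f"{n}.npz",P=P,ok=ok)
    print(n,np.round(c["extrinsics"],3).tolist())
    for l in ["cupboard","door","thumb_plate","bar_pivot","pot","stand","nazar","bangle","bowl","cup","jar"]:
        for r in cut_out(l,n)[:1]:
            m=r["region"]&ok
            if m.sum(): print(l,round(r["confidence"],2),np.round(r["extent"]).tolist(),np.round(np.median(P[m],0),3),np.round(np.percentile(P[m],2,0),3),np.round(np.percentile(P[m],98,0),3))
E
```

```text
pics
0.1822 [ 9.90782835e-01  1.35455620e-01  5.20529440e-05 -1.07039628e-03]
side [[-0.783, 0.368, -0.502, -0.091], [-0.622, -0.447, 0.642, 0.715], [0.012, 0.815, 0.579, 0.916], [0.0, 0.0, 0.0, 1.0]]
cupboard 0.88 [219.0, 302.0, 161.0, 153.0] [0.547 0.242 0.21 ] [0.427 0.054 0.01 ] [0.697 0.335 0.283]
door 0.97 [256.0, 254.0, 91.0, 67.0] [0.63  0.037 0.277] [ 0.506 -0.224 -0.   ] [0.874 0.116 0.282]
thumb_plate 0.84 [221.0, 301.0, 156.0, 156.0] [0.546 0.243 0.21 ] [0.426 0.057 0.013] [0.694 0.334 0.283]
bar_pivot 0.56 [219.0, 303.0, 160.0, 156.0] [0.547 0.242 0.21 ] [0.427 0.055 0.011] [0.695 0.335 0.283]
nazar 0.55 [390.0, 230.0, 13.0, 14.0] [ 0.529 -0.459  0.044] [ 0.507 -0.486  0.035] [ 0.551 -0.444  0.049]
bowl 0.87 [255.0, 261.0, 43.0, 30.0] [0.515 0.171 0.304] [0.461 0.142 0.286] [0.543 0.223 0.318]
cup 0.95 [178.0, 245.0, 33.0, 42.0] [0.643 0.262 0.335] [0.624 0.227 0.288] [0.691 0.291 0.357]
jar 0.79 [315.0, 358.0, 32.0, 45.0] [0.363 0.141 0.064] [0.342 0.103 0.01 ] [0.396 0.158 0.089]
top [[0.068, 0.977, -0.202, 0.301], [-0.998, 0.068, -0.009, -0.119], [0.005, 0.202, 0.979,
[... 455 characters left out ...]
0, 311.0, 44.0, 38.0] [ 0.424 -0.429  0.102] [ 0.385 -0.475  0.049] [ 0.466 -0.393  0.118]
stand 0.55 [498.0, 312.0, 41.0, 47.0] [ 0.424 -0.536  0.048] [ 0.378 -0.589  0.034] [ 0.472 -0.501  0.155]
nazar 0.78 [466.0, 272.0, 18.0, 26.0] [ 0.525 -0.469  0.044] [ 0.496 -0.492  0.032] [ 0.55  -0.449  0.05 ]
bangle 0.87 [498.0, 278.0, 31.0, 29.0] [ 0.51  -0.551  0.042] [ 0.477 -0.591  0.031] [ 0.546 -0.517  0.049]
bowl 0.79 [181.0, 240.0, 48.0, 40.0] [0.506 0.184 0.298] [0.464 0.14  0.283] [0.543 0.219 0.318]
cup 0.82 [150.0, 163.0, 38.0, 44.0] [0.664 0.262 0.324] [0.625 0.221 0.283] [0.69  0.286 0.358]
jar 0.6 [224.0, 316.0, 32.0, 26.0] [0.371 0.116 0.085] [0.344 0.092 0.006] [0.4   0.147 0.092]
```

```bash
sleep 1
```

```text
(no output)
```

View pics/top0.png

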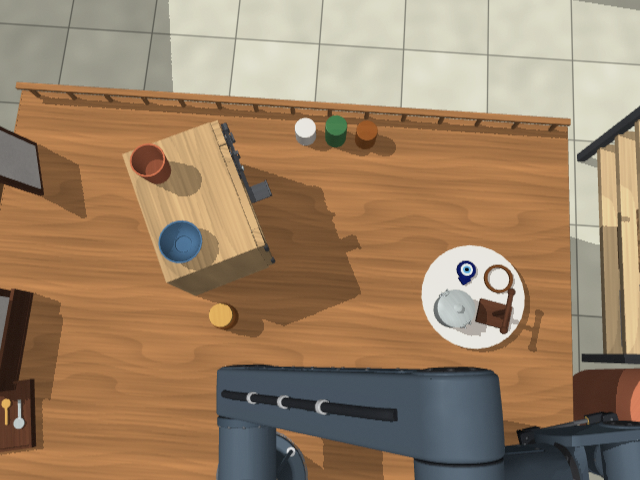

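```bash
python3 - <<'E'
from h import *
Pn=[]
for n in ["top","side"]:
    z=np.load(n+".npz");P,ok=z["P"],z["ok"]
    m=ok&(abs(P[...,2]-.281)<.007)&(P[...,0]>.3)&(P[...,0]<.9)&(P[...,1]>-.15)&(P[...,1]<.45)
    k,l,s,_=cv2.connectedComponentsWithStats(m.astype(np.uint8)); 
    for b in range(1,k):
        if s[b,4]>200:
            q=P[l==b][:,:2].astype(np.float32); r=cv2.minAreaRect(q); print(n,s[b],r,np.round(cv2.boxPoints(r),3).tolist(), np.median(P[l==b][:,2]))
# latch: things in front
z=np.load("top.npz");P,ok=z["P"],z["ok"]
m=ok&(P[...,2]>.06)&(P[...,2]<.265)&(P[...,0]>.4)&(P[...,0]<.9)&(P[...,1]>-.2)&(P[...,1]<.1)
v,u=np.where(m); print(len(v)); 
for a,b in list(zip(u,v))[:150]: print(a,b,np.round(P[b,a],3),end=';')
im=cv2.imread("pics/top0.png"); a=cv2.resize(im[110:330,90:330],None,fx=2.6,fy=2.6)
cv2.imwrite("pics/top0c.png",a)
E
```

```text
top [  122   120   143   163 11294] ((0.6044336557388306, 0.17297428846359253), (0.30294889211654663, 0.22159209847450256), 25.61311912536621) [[0.41999998688697815, 0.2070000022649765], [0.515999972820282, 0.00800000037997961], [0.7889999747276306, 0.13899999856948853], [0.6930000185966492, 0.33799999952316284]] 0.2808649060703067
top [174 233  21  21 207] ((0.5027464032173157, 0.180604949593544), (0.03892574831843376, 0.041926223784685135), 42.2827262878418) [[0.4740000069141388, 0.18299999833106995], [0.5019999742507935, 0.15199999511241913], [0.531000018119812, 0.17800000309944153], [0.503000020980835, 0.20900000631809235]] 0.28576499387331666
side [ 141  220  159   76 5837] ((0.6041372418403625, 0.17520791292190552), (0.3019160330295563, 0.2271403819322586), 25.49298858642578) [[0.4189999997615814, 0.21299999952316284], [0.5170000195503235, 0.00800000037997961], [0.7889999747276306, 0.1379999965429306], [0.6919999718666077, 0.34299999475479126]] 0.28148148533253825
2239
333 115 [ 0.896 -0.113  0.091];334 115 [ 0.895 -0.115  0.093];335 115 [ 0.896 -0.118  0.091];336 115 [ 0.897 -
[... 3837 characters left out ...]
88 -0.062  0.062];326 121 [ 0.877 -0.096  0.094];327 121 [ 0.88  -0.098  0.087];328 121 [ 0.876 -0.101  0.096];329 121 [ 0.878 -0.103  0.091];330 121 [ 0.878 -0.106  0.092];331 121 [ 0.879 -0.109  0.091];332 121 [ 0.879 -0.111  0.091];333 121 [ 0.88  -0.114  0.089];334 121 [ 0.88  -0.116  0.09 ];335 121 [ 0.879 -0.119  0.092];336 121 [ 0.88  -0.121  0.09 ];337 121 [ 0.879 -0.124  0.094];338 121 [ 0.88  -0.126  0.091];339 121 [ 0.879 -0.129  0.093];340 121 [ 0.881 -0.131  0.09 ];341 121 [ 0.878 -0.134  0.097];342 121 [ 0.882 -0.137  0.089];343 121 [ 0.881 -0.139  0.091];344 121 [ 0.882 -0.142  0.088];345 121 [ 0.881 -0.144  0.091];361 121 [ 0.893 -0.186  0.07 ];362 121 [ 0.894 -0.189  0.068];
```

View pics/top0c.png

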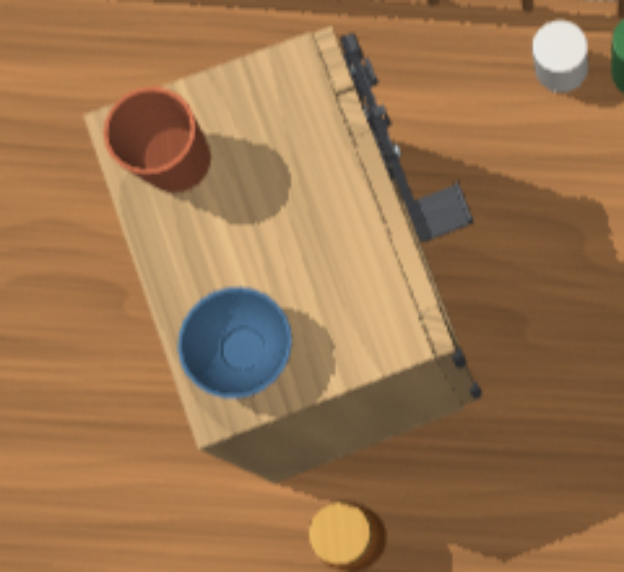

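The top picture shows the cupboard with its front facing the robot's right. The thumb plate stands out at about pixel (259,191), the bar and catch are at (228–240, 125–170), and the hinge is at the near corner, about (270,262). The Susan is well clear of the door's sweep.

```bash
python3 - <<'E'
from h import *
z=np.load("top.npz");P,ok=z["P"],z["ok"]
a=np.radians(25.6); d=np.array([np.cos(a),np.sin(a)]); n=np.array([d[1],-d[0]])
C=np.array([.5165,.008]) # front-left top corner
im=cv2.imread("pics/top0.png").astype(int)
Q=np.stack([(P[...,:2]-C)@d,(P[...,:2]-C)@n,P[...,2]],-1)
m=ok&(Q[...,2]>.05)&(Q[...,2]<.25)&(Q[...,1]>.004)&(Q[...,1]<.08)&(Q[...,0]>0)&(Q[...,0]<.31)
m[:,:230]=0 if False else m[:,:230]
v,u=np.where(m&(np.arange(640)>246)&(np.arange(480)[:,None]>178)&(np.arange(480)[:,None]<205))
q=Q[v,u]; print(len(q),np.round(np.percentile(q,[2,10,50,90,98],0),4))
for y in range(180,204,2): print(y,[tuple((Q[y,x]*1000).astype(int)) for x in range(250,276,3)])
t=ok&(Q[...,2]>.27)&(Q[...,2]<.29)&(Q[...,0]>-.02)&(Q[...,0]<.32)&(Q[...,1]<.02)&(Q[...,1]>-.03)
for lo in np.arange(.02,.3,.04):
    k=t&(abs(Q[...,0]-lo)<.015); print(round(lo,2),np.percentile(Q[k][:,1],[95,99]))
k=t&(abs(Q[...,1]+.012)<.01); print("ends",np.percentile(Q[k][:,0],[1,99]))
# rotations
from scipy.spatial.transform import Rotation as R
for th in (35,):
    T=np.radians(th); n3=np.r_[n,0]; d3=np.r_[d,0]
    zt=-np.cos(T)*np.array([0,0,1])-np.sin(T)*n3; Rt=np.stack([np.cross(d3,zt),d3,zt],1)
    R0=R.from_quat(get_obs()["tool_rot"]); print("rotvec",(R.from_matrix(Rt)*R0.inv()).as_rotvec(degrees=True), zt)
E
```

```text
9 [[0.1034 0.0068 0.2474]
 [0.1056 0.0073 0.2481]
 [0.1364 0.0179 0.2492]
 [0.1468 0.0399 0.2499]
 [0.1496 0.0426 0.25  ]]
180 [(np.int64(236), np.int64(15), np.int64(-1)), (np.int64(232), np.int64(22), np.int64(0)), (np.int64(231), np.int64(29), np.int64(-3)), (np.int64(226), np.int64(37), np.int64(2)), (np.int64(224), np.int64(44), np.int64(-2)), (np.int64(134), np.int64(46), np.int64(268)), (np.int64(218), np.int64(59), np.int64(-1)), (np.int64(214), np.int64(66), np.int64(3)), (np.int64(212), np.int64(74), np.int64(0))]
182 [(np.int64(230), np.int64(13), np.int64(1)), (np.int64(227), np.int64(20), np.int64(0)), (np.int64(223), np.int64(28), np.int64(3)), (np.int64(-248), np.int64(21), np.int64(1445)), (np.int64(135), np.int64(39), np.int64(257)), (np.int64(133), np.int64(45), np.int64(257)), (np.int64(216), np.int64(57), np.int64(-9)), (np.int64(211), np.int64(65), np.int64(-3)), (np.int64(206), np.int64(72), np.int64(2))]
184 [(np.int64(224), np.int64(11), np.int64(2)), (np.int64(222), np.int64(18), np.int64(1)), (np.int64(138), np.int64(25), np.int64(250)), (np.int64(134), np.i
[... 3589 characters left out ...]
), np.int64(73)), (np.int64(101), np.int64(5), np.int64(253)), (np.int64(171), np.int64(8), np.int64(6)), (np.int64(169), np.int64(16), np.int64(1)), (np.int64(168), np.int64(23), np.int64(-4)), (np.int64(165), np.int64(31), np.int64(-2)), (np.int64(161), np.int64(38), np.int64(0)), (np.int64(157), np.int64(45), np.int64(4)), (np.int64(154), np.int64(52), np.int64(3))]
0.02 [-0.00428504 -0.00303393]
0.06 [-0.00395996 -0.00284864]
0.1 [-0.00409073 -0.00298295]
0.14 [-0.0040968  -0.00288123]
0.18 [-0.00301585 -0.00040105]
0.22 [0.00737432 0.01282295]
0.26 [-0.00217369 -0.00014546]
ends [0.00088056 0.29655843]
rotvec [ 36.1791622  -16.42397583  96.54779193] [-0.2478342   0.51726989 -0.81915204]
```

```bash
cat >> h.py <<'E'
from scipy.spatial.transform import Rotation as R
def target(d,n,z,phi=0,th=20):
    """tip at d along the door, n out of it (from corner C), door angle phi"""
    a=np.radians(25.6); d0=np.array([np.cos(a),np.sin(a),0]); n0=np.array([d0[1],-d0[0],0])
    A=np.array([.5165,.008,0])+.002*d0-.012*n0
    Z=R.from_rotvec([0,0,-phi]); dd,nn=Z.apply(d0),Z.apply(n0)
    tip=A+(d-.002)*dd+(n+.012)*nn+[0,0,z]
    T=np.radians(th); zt=-np.cos(T)*np.array([0,0,1])-np.sin(T)*nn
    return tip-robot.tip_extent*zt, R.from_matrix(np.stack([np.cross(dd,zt),dd,zt],1))
def go(*a,**k):
    o=get_obs(); p,r=target(*a,**k)
    print("shift",np.round(p-o["position"],4),"turn",np.round((r*R.from_quat(o["tool_rot"]).inv()).as_rotvec(degrees=True),2))
def tip():
    o=get_obs(); r=R.from_quat(o["tool_rot"]).as_matrix(); a=np.radians(25.6); d0=np.array([np.cos(a),np.sin(a),0]); n0=np.array([d0[1],-d0[0],0])
    t=np.array(o["position"])+robot.tip_extent*r[:,2]; e=t-[.5165,.008,0]
    print("tip",np.round(t,4),"d",round(e@d0,4),"n",round(e@n0,4),"F dnz",np.round([np.dot(o["ft_force"],v) for v in (d0,n0,[0,0,1])],2),"t",o["time"])
E
python3 -c "
from h import *
go(.119,.060,.31); go(.119,.028,.285)"
```

```text
shift [0.5088 0.5511 0.0765] turn [20.72 -9.41 98.89]
shift [0.495  0.58   0.0515] turn [20.72 -9.41 98.89]
```

step_arm --pt "0.021 0.023 0.0032 0.863 -0.392 4.12" --pt "0.021 0.023 0.0032 0.863 -0.392 4.12" --pt "0.021 0.023 0.0032 0.863 -0.392 4.12" --pt "0.021 0.023 0.0032 0.863 -0.392 4.12" --pt "0.021 0.023 0.0032 0.863 -0.392 4.12" --pt "0.021 0.023 0.0032 0.863 -0.392 4.12" --pt "0.021 0.023 0.0032 0.863 -0.392 4.12" --pt "0.021 0.023 0.0032 0.863 -0.392 4.12" --pt "0.021 0.023 0.0032 0.863 -0.392 4.12" --pt "0.021 0.023 0.0032 0.863 -0.392 4.12" --pt "0.021 0.023 0.0032 0.863 -0.392 4.12" --pt "0.021 0.023 0.0032 0.863 -0.392 4.12" --jaw 0 --squeeze 3

```text
time: 2.7
position: [0.4205, -0.3252, 0.4434]
tool_rot: [0.838, 0.537, 0.051, -0.081]
ft_force: [0.5, 0.1, 0.2]
grip_width: 0.0002
grip_force: 0.0
```

step_arm --pt "0.021 0.023 0.0032 0.863 -0.392 4.12" --pt "0.021 0.023 0.0032 0.863 -0.392 4.12" --pt "0.021 0.023 0.0032 0.863 -0.392 4.12" --pt "0.021 0.023 0.0032 0.863 -0.392 4.12" --pt "0.021 0.023 0.0032 0.863 -0.392 4.12" --pt "0.021 0.023 0.0032 0.863 -0.392 4.12" --pt "0.021 0.023 0.0032 0.863 -0.392 4.12" --pt "0.021 0.023 0.0032 0.863 -0.392 4.12" --pt "0.021 0.02 0.0032 0.863 -0.392 4.12" --pt "0.021 0.02 0.0032 0.863 -0.392 4.12" --pt "0.02 0.02 0.0032 0.863 -0.392 4.12" --pt "0 0 0 0 0 0"

```text
time: 4.2
position: [0.6507, -0.0806, 0.4782]
tool_rot: [0.555, 0.815, 0.09, -0.142]
ft_force: [-0.3, -0.5, 0.2]
grip_width: -0.0001
grip_force: 0.0
```

```bash
python3 -c "
from h import *
tip(); go(.119,.060,.31); go(.119,.028,.285)
o=get_obs(); print(o['grip_width'],o['q'])
c=camera('wrist'); cv2.imwrite('pics/w1.png',c['pixels']); c2=camera('top'); cv2.imwrite('pics/t1.png',cv2.resize(c2['pixels'][100:340,140:400],None,fx=2.2,fy=2.2))"
```

```text
tip [ 0.6267 -0.0253  0.3063] d 0.085 n 0.0776 F dnz [-0.5   0.32  0.24] t 4.2
shift [0.026  0.0298 0.003 ] turn [ 0.88 -0.34  4.  ]
shift [ 0.0121  0.0586 -0.022 ] turn [ 0.88 -0.34  4.  ]
-5.999622454056939e-05 [-0.33984345  0.54266378  1.21033227  0.24514419  1.62179135 -0.73098461]
```

View pics/w1.png

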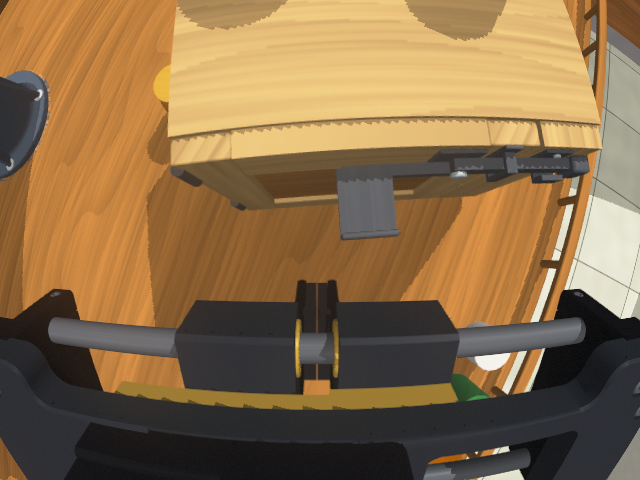

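The wrist picture shows the plate at about (368,205) with its turned-up lip at row 236, and the closed fingers to its front left. Next I move over the plate.

step_arm --pt "0.009 0.01 0 0.2 -0.1 1" --pt "0.009 0.01 0 0.2 -0.1 1" --pt "0.003 0.01 0 0.2 -0.1 1" --pt "-0.003 0.01 -0.004 0.2 0 1" --pt "-0.003 0.01 -0.009 0 0 0" --pt "-0.003 0.0086 -0.009 0 0 0" --pt "0 0 0 0 0 0"

```text
time: 5.18
position: [0.6611, -0.0225, 0.4551]
tool_rot: [0.526, 0.833, 0.091, -0.149]
ft_force: [0.1, 0.3, 0.7]
grip_width: 0.0005
grip_force: 0.0
```

```bash
python3 -c "
from h import *
tip(); go(.119,.028,.265)
o=get_obs(); c=camera('wrist'); print({k:np.round(v,4).tolist() for k,v in c.items() if k not in('pixels','depth')}); cv2.imwrite('pics/w2.png',c['pixels'])
np.savez('w2.npz',depth=c['depth'],mount=c['mount'],pos=o['position'],rot=o['tool_rot'],f=240/np.tan(np.radians(c['fov_y']/2)),cx=c['cx'],cy=c['cy'])
"
```

```text
tip [0.6335 0.0336 0.2839] d 0.1166 n 0.0275 F dnz [ 0.23 -0.24  0.69] t 5.175
shift [ 0.0017  0.0005 -0.0189] turn [ 0.03 -0.25  0.08]
{'fov_y': 65.7065, 'cx': 316.5016, 'cy': 238.2571, 'mount': [[-0.0007, 0.9543, 0.2989, 0.0837], [1.0, 0.0005, 0.0009, -0.0002], [0.0007, 0.2989, -0.9543, 0.0212], [0.0, 0.0, 0.0, 1.0]]}
```

View pics/w2.png

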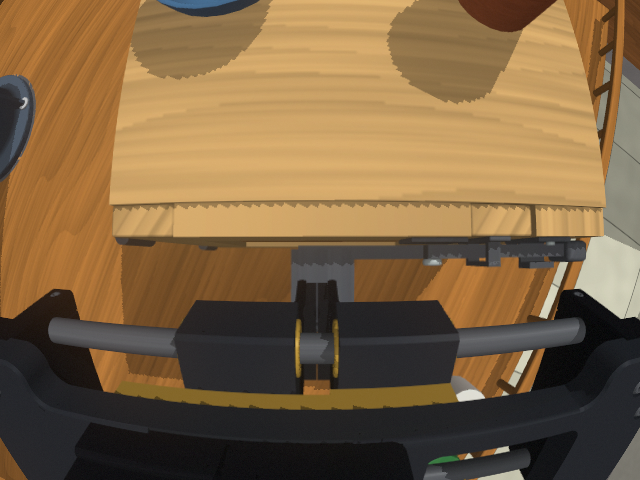

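The fingers (columns 296–338) are over the plate (292–354), clear of the door front at row 235. Feeling downwards now.

step_arm --pt "0.001 0.0005 -0.006 0 0 0" --pt "0.001 0 -0.006 0 0 0" --pt "0 0 -0.006 0 0 0" --pt "0 0 0 0 0 0"

```text
time: 5.72
position: [0.6637, -0.0231, 0.4375]
tool_rot: [0.526, 0.832, 0.092, -0.148]
ft_force: [0.8, 0.5, -0.4]
grip_width: 0.0007
grip_force: 0.0
```

step_arm --pt "0 0 -0.002 0 0 0" --pt "0 0 -0.002 0 0 0" --pt "0 0 0 0 0 0"

```text
time: 6.1
position: [0.6638, -0.0229, 0.4343]
tool_rot: [0.526, 0.833, 0.092, -0.147]
ft_force: [0.4, 0.7, 0.1]
grip_width: 0.0007
grip_force: 0.0
```

step_arm --pt "0 0 -0.002 0 0 0" --pt "0 0 -0.002 0 0 0" --pt "0 0 0 0 0 0"

```text
time: 6.48
position: [0.6638, -0.0229, 0.4301]
tool_rot: [0.526, 0.833, 0.092, -0.147]
ft_force: [0.2, -0.4, -0.1]
grip_width: 0.0008
grip_force: 0.0
```

step_arm --pt "0 0 -0.002 0 0 0" --pt "0 0 -0.002 0 0 0" --pt "0 0 0 0 0 0"

```text
time: 6.85
position: [0.6638, -0.0229, 0.4262]
tool_rot: [0.526, 0.833, 0.092, -0.147]
ft_force: [0.7, 0.4, 0.1]
grip_width: 0.0002
grip_force: 0.2
```

```bash
python3 -c "
from h import *
tip()"
```

```text
tip [0.6368 0.0331 0.255 ] d 0.1193 n 0.0293 F dnz [ 0.78 -0.12  0.11] t 6.85
```

step_arm --pt "0 0 -0.002 0 0 0" --pt "0 0 -0.002 0 0 0" --pt "0 0 0 0 0 0"

```text
time: 7.22
position: [0.6638, -0.0229, 0.4221]
tool_rot: [0.526, 0.833, 0.092, -0.147]
ft_force: [-0.3, -0.5, -0.1]
grip_width: 0.0005
grip_force: 0.2
```

step_arm --pt "0 0 -0.002 0 0 0" --pt "0 0 0 0 0 0"

```text
time: 7.48
position: [0.6638, -0.0229, 0.4201]
tool_rot: [0.526, 0.833, 0.092, -0.147]
ft_force: [-0.6, -0.2, -0.2]
grip_width: 0.0005
grip_force: 0.2
```

step_arm --pt "0 0 -0.002 0 0 0" --pt "0 0 0 0 0 0"

```text
time: 7.72
position: [0.6638, -0.0229, 0.4181]
tool_rot: [0.526, 0.833, 0.092, -0.147]
ft_force: [-0.2, 0.4, 0.2]
grip_width: 0.0002
grip_force: 0.2
```

step_arm --pt "0 0 -0.002 0 0 0" --pt "0 0 0 0 0 0"

```text
time: 7.98
position: [0.6638, -0.0229, 0.4161]
tool_rot: [0.526, 0.833, 0.092, -0.147]
ft_force: [-0.1, -0.5, 0.4]
grip_width: 0.0003
grip_force: 0.2
```

step_arm --pt "0 0 -0.002 0 0 0" --pt "0 0 0 0 0 0"

```text
time: 8.22
position: [0.6639, -0.0229, 0.4152]
tool_rot: [0.526, 0.833, 0.092, -0.147]
ft_force: [-1.3, -0.5, 4.0]
grip_width: 0.0005
grip_force: 2.3
```

step_arm --pt "0 0 -0.002 0 0 0" --pt "0 0 0 0 0 0"

```text
time: 8.48
position: [0.6638, -0.0229, 0.4148]
tool_rot: [0.526, 0.833, 0.093, -0.147]
ft_force: [-1.3, -0.5, 9.7]
grip_width: 0.0009
grip_force: 5.3
```

```bash
python3 -c "
from h import *
tip()
o=get_obs();c=camera('wrist'); cv2.imwrite('pics/w3.png',cv2.resize(c['pixels'][200:340,200:440],None,fx=3,fy=3))
M=np.array(c['mount']);f=240/np.tan(np.radians(c['fov_y']/2));a=np.radians(25.6); d0=np.array([np.cos(a),np.sin(a),0]); n0=np.array([d0[1],-d0[0],0])
def pts(D,us,vs,pos,rot):
    for v in vs:
        L=[]
        for u in us:
            x,y=u-c['cx'],v-c['cy']; r=np.hypot(x,y); t=r/f; ray=np.array([x/r*np.tan(t),-y/r*np.tan(t),-1])*D[v,u]
            w=R.from_quat(rot).apply(M[:3,:3]@ray+M[:3,3])+pos; e=w-[.5165,.008,0]; L.append(tuple(int(k*1000+.5) for k in(e@d0,e@n0,w[2])))
        print(v,L)
z=np.load('w2.npz'); pts(z['depth'],[303,310,320,330,345],[248,254,260,266,270,276,282],z['pos'],z['rot'])
print(); pts(c['depth'],[294,300,310,320,330,340,348],[240,246,252,258,264,270,276,282],o['position'],o['tool_rot'])
"
```

```text
tip [0.637  0.0332 0.2435] d 0.1196 n 0.0293 F dnz [-1.33 -0.13  9.68] t 8.475
248 [(108, 0, 250), (112, 0, 249), (118, 0, 249), (124, 0, 248), (133, 0, 248)]
254 [(108, 3, 253), (112, 3, 252), (118, 3, 252), (124, 3, 252), (132, 3, 253)]
260 [(108, 7, 253), (112, 7, 252), (118, 7, 253), (124, 7, 253), (132, 7, 252)]
266 [(108, 10, 253), (112, 10, 253), (118, 10, 252), (124, 10, 253), (132, 10, 253)]
270 [(108, 12, 253), (112, 12, 253), (118, 12, 253), (124, 12, 252), (132, 12, 253)]
276 [(108, 16, 253), (112, 16, 253), (118, 16, 252), (124, 16, 253), (132, 16, 253)]
282 [(110, 17, 290), (112, 19, 253), (118, 19, 253), (123, 17, 290), (132, 19, 253)]

240 [(98, -8, 69), (103, -8, 69), (113, -8, 69), (123, -8, 69), (132, -8, 69), (131, -1, 237), (135, -1, 238)]
246 [(108, 1, 236), (111, 1, 238), (116, 1, 238), (121, 1, 239), (126, 1, 241), (131, 1, 241), (135, 1, 241)]
252 [(108, 4, 236), (111, 4, 237), (116, 4, 238), (121, 4, 240), (126, 4, 240), (131, 4, 242), (135, 4, 243)]
258 [(108, 7, 236), (111, 7, 237), (116, 7, 237), (121, 7, 239), (126, 7, 241), (131, 7, 241), (135, 7, 242)]
264 [(108, 10, 237), (111, 10, 237), (116, 10, 239), (121, 10, 240), (126, 10, 241), (131, 10, 242), (135, 10, 242)]
270 [(108, 13, 237), (111, 13, 237), (116, 13, 238), (121, 13, 240), (126, 13, 241), (131, 13, 241), (135, 13, 243)]
276 [(108, 16, 236), (111, 16, 237), (116, 16, 239), (121, 16, 240), (126, 16, 240), (131, 16, 242), (135, 16, 242)]
282 [(108, 19, 236), (111, 18, 249), (116, 19, 240), (121, 19, 239), (126, 18, 248), (131, 19, 241), (135, 19, 242)]
```

View pics/w3.png

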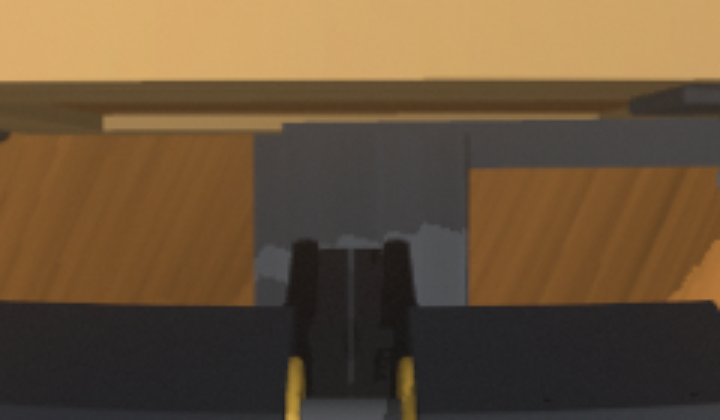

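The crop shows the plate rolled down (hinge side 236 mm, bar side 242 mm) and on its stop at 9.7 N. I'll ease off slightly and draw it outwards.

step_arm --pt "0 0 0.001 0 0 0" --pt "0.0009 -0.0018 0 0 0 0" --pt "0.0009 -0.0018 0 0 0 0" --pt "0 0 0 0 0 0"

```text
time: 9.02
position: [0.6648, -0.0262, 0.4148]
tool_rot: [0.525, 0.833, 0.092, -0.149]
ft_force: [-3.3, 1.1, 8.0]
grip_width: 0.0003
grip_force: 4.6
```

step_arm --pt "0.0009 -0.0018 0 0 0 0" --pt "0 0 0 0 0 0"

```text
time: 9.28
position: [0.6653, -0.0278, 0.4147]
tool_rot: [0.525, 0.833, 0.091, -0.15]
ft_force: [-5.4, -0.1, 8.1]
grip_width: 0.0005
grip_force: 5.1
```

step_arm --pt "0.0009 -0.0018 0 0 0 0" --pt "0 0 0 0 0 0"

```text
time: 9.52
position: [0.6658, -0.0295, 0.4146]
tool_rot: [0.525, 0.833, 0.091, -0.15]
ft_force: [-6.3, 0.4, 9.8]
grip_width: 0.0005
grip_force: 5.5
```

step_arm --pt "0.0009 -0.0018 0 0 0 0" --pt "0 0 0 0 0 0"

```text
time: 9.78
position: [0.6663, -0.0312, 0.4145]
tool_rot: [0.525, 0.833, 0.091, -0.151]
ft_force: [-7.6, 0.3, 9.7]
grip_width: 0.0006
grip_force: 6.1
```

```bash
python3 -c "
from h import *
tip()"
```

```text
tip [0.6377 0.0253 0.2437] d 0.1168 n 0.0368 F dnz [-6.69 -3.59  9.71] t 9.775
```

```bash
python3 -c "
from h import *
c=camera('top');P,ok=cloud(c);cv2.imwrite('pics/t3.png',cv2.resize(c['pixels'][100:290,140:330],None,fx=3,fy=3))
a=np.radians(25.6); d=np.array([np.cos(a),np.sin(a)]); n=np.array([d[1],-d[0]])
z=np.load('top.npz')
for PP,o in((z['P'],z['ok']),(P,ok)):
  e=PP[...,:2]-[.5165,.008]; D,N,Z=e@d,e@n,PP[...,2]
  for lo in (.03,.06,.09,.15,.18,.21,.235):
    k=o&(Z>.262)&(Z<.29)&(abs(D-lo)<.012)&(abs(N)<.06); print(lo,k.sum(),np.round(np.percentile(N[k],[90,95,98]),4) if k.sum() else '')
"
```

```text
0.03 309 [-0.0079 -0.0051 -0.0035]
0.06 304 [-0.0082 -0.0053 -0.0036]
0.09 296 [-0.0085 -0.0055 -0.0037]
0.15 289 [-0.0082 -0.0055 -0.0038]
0.18 313 [-0.0039 -0.0011  0.0053]
0.21 330 [0.0011 0.007  0.0109]
0.235 292 [-0.006  -0.0027  0.0065]
0.03 0 
0.06 0 
0.09 0 
0.15 268 [-0.0039  0.0003  0.0033]
0.18 314 [0.0059 0.0089 0.0119]
0.21 350 [0.017  0.0205 0.0237]
0.235 329 [0.0162 0.0193 0.0213]
```

View pics/t3.png

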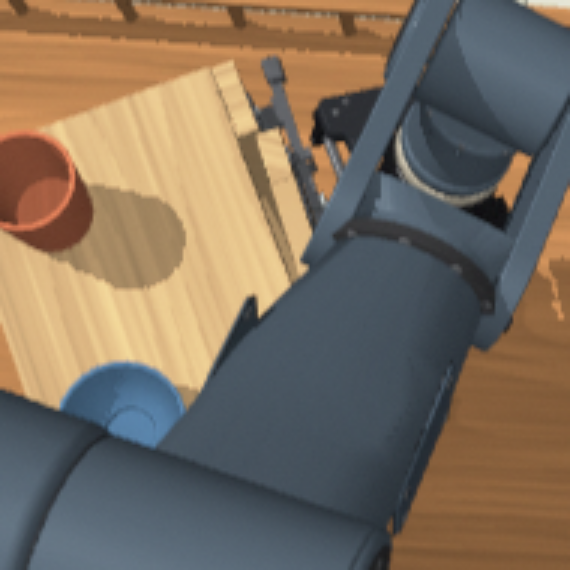

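The door is ajar by about 0.075 rad, with the bar's nose outside the catch at about (270,70) in the crop. I'll continue along the arc, easing the downward press.

```bash
python3 -c "
from h import *
tip(); z=.2475
go(.119,.029,z,.14)
prev=None
for p in np.arange(.14,1.71,.06):
    t,_=target(.119,.029,z,p)
    if prev is not None: print(round(p,2),np.round((t-prev)*1000,1)[:2].tolist(),end=' ')
    prev=t"
```

```text
tip [0.6377 0.0253 0.2437] d 0.1168 n 0.0368 F dnz [-6.97 -3.46  9.72] t 9.825
shift [-0.0104 -0.0123  0.0042] turn [-0.13 -0.54 -8.02]
0.2 [-4.0, -8.4] 0.26 [-4.5, -8.2] 0.32 [-5.0, -7.9] 0.38 [-5.5, -7.6] 0.44 [-5.9, -7.2] 0.5 [-6.4, -6.9] 0.56 [-6.8, -6.5] 0.62 [-7.1, -6.1] 0.68 [-7.5, -5.6] 0.74 [-7.8, -5.2] 0.8 [-8.1, -4.7] 0.86 [-8.4, -4.2] 0.92 [-8.6, -3.7] 0.98 [-8.8, -3.2] 1.04 [-9.0, -2.6] 1.1 [-9.1, -2.1] 1.16 [-9.2, -1.5] 1.22 [-9.3, -1.0] 1.28 [-9.4, -0.4] 1.34 [-9.4, 0.1] 1.4 [-9.3, 0.7] 1.46 [-9.3, 1.3] 1.52 [-9.2, 1.8] 1.58 [-9.1, 2.4] 1.64 [-8.9, 2.9] 1.7 [-8.7, 3.4]
```

step_arm --pt "-0.0026 -0.0031 0 0 -0.1 -2" --pt "-0.0026 -0.0031 0.001 0 -0.1 -2" --pt "-0.0026 -0.0031 0.0015 0 -0.1 -2" --pt "-0.0026 -0.0031 0.0015 0 -0.1 -2" --pt "0 0 0 0 0 0"

```text
time: 10.45
position: [0.6579, -0.0447, 0.4171]
tool_rot: [0.583, 0.794, 0.104, -0.137]
ft_force: [-1.8, 1.4, 0.6]
grip_width: 0.0003
grip_force: 0.9
```

```bash
python3 -c "
from h import *
tip(); go(.119,.029,.2475,.14)"
```

```text
tip [0.6402 0.0145 0.2457] d 0.1143 n 0.0476 F dnz [-1.04 -2.02  0.61] t 10.45
shift [-0.002   0.0012  0.0016] turn [0.11 0.32 0.16]
```

step_arm --pt "-0.004 -0.0084 0 0 0 -3.44" --pt "-0.0045 -0.0082 0 0 0 -3.44" --pt "-0.005 -0.0079 0 0 0 -3.44" --pt "-0.0055 -0.0076 0 0 0 -3.44" --pt "0 0 0 0 0 0"

```text
time: 11.08
position: [0.6392, -0.0773, 0.4173]
tool_rot: [0.674, 0.719, 0.12, -0.123]
ft_force: [0.3, -0.5, -0.8]
grip_width: 0.0006
grip_force: 0.2
```

```bash
python3 -c "
from h import *
tip(); go(.119,.029,.246,.38)"
```

```text
tip [ 0.6364 -0.0158  0.2459] d 0.0978 n 0.0733 F dnz [ 0.03  0.61 -0.8 ] t 11.075
shift [-0.0025  0.0017 -0.0001] turn [0.24 0.38 0.16]
```

```bash
cat >> h.py <<'E'
def door():
    c=camera('top');P,ok=cloud(c); a=np.radians(25.6); d=np.array([np.cos(a),np.sin(a)]); n=np.array([d[1],-d[0]])
    A=np.array([.5165,.008])+.002*d-.012*n; e=P[...,:2]-A; D,N,Z=e@d,e@n,P[...,2]
    k=ok&(Z>.262)&(Z<.278)&(N>.015)&(np.hypot(D,N)<.25)&(np.hypot(D,N)>.05); ang=np.arctan2(N,D)[k]
    print("door pts",k.sum(),"angle",np.round(np.percentile(ang,[5,25,50,75,95]),3) if k.sum() else ''); return c
E
python3 -c "
from h import *
c=door(); cv2.imwrite('pics/t4.png',cv2.resize(c['pixels'][100:340,140:400],None,fx=2.2,fy=2.2))"
```

```text
door pts 493 angle [0.344 0.38  0.424 0.463 0.492]
```

View pics/t4.png

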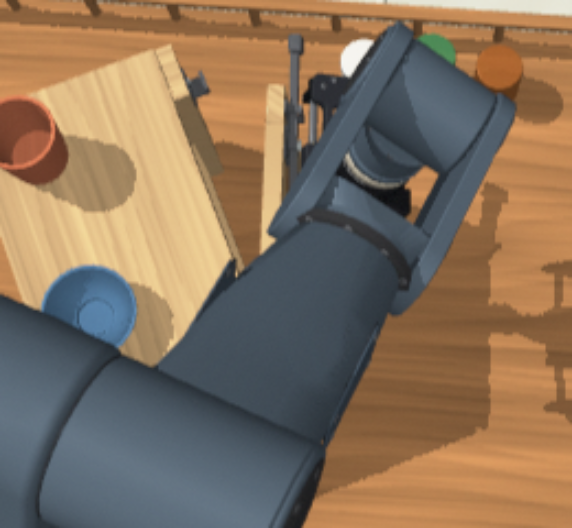

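The door follows at about 0.4 rad, free and clear of the catch. Continuing.

step_arm --pt "-0.0059 -0.0072 0 0 0 -3.44" --pt "-0.0064 -0.0069 0 0 0 -3.44" --pt "-0.0068 -0.0065 0 0 0 -3.44" --pt "-0.0071 -0.0061 0 0 0 -3.44" --pt "-0.0075 -0.0056 0 0 0 -3.44" --pt "-0.0078 -0.0052 0 0 0 -3.44" --pt "0 0 0 0 0 0"

```text
time: 12.0
position: [0.5968, -0.1146, 0.4174]
tool_rot: [0.792, 0.586, 0.139, -0.1]
ft_force: [-0.6, -0.9, 0.5]
grip_width: 0.0006
grip_force: 0.3
```

```bash
python3 -c "
from h import *
tip(); go(.119,.029,.246,.74); door()"
```

```text
tip [ 0.6155 -0.0559  0.246 ] d 0.0617 n 0.1004 F dnz [-0.9  0.6  0.5] t 12.0
shift [-0.0015  0.0016 -0.0002] turn [0.29 0.17 0.2 ]
door pts 641 angle [0.691 0.738 0.792 0.826 0.867]
```

step_arm --pt "-0.0081 -0.0047 0 0 0 -3.44" --pt "-0.0084 -0.0042 0 0 0 -3.44" --pt "-0.0086 -0.0037 0 0 0 -3.44" --pt "-0.0088 -0.0032 0 0 0 -3.44" --pt "-0.009 -0.0026 0 0 0 -3.44" --pt "-0.0091 -0.0021 0 0 0 -3.44" --pt "-0.0092 -0.0015 0 0 0 -3.44" --pt "0 0 0 0 0 0"

```text
time: 13.05
position: [0.5359, -0.1359, 0.4174]
tool_rot: [0.896, 0.409, 0.157, -0.069]
ft_force: [-0.5, 0.7, 1.9]
grip_width: 0.0005
grip_force: 0.3
```

```bash
python3 -c "
from h import *
tip(); go(.119,.029,.246,1.16); door(); print(get_obs()['q'])"
```

```text
tip [ 0.577  -0.0898  0.246 ] d 0.0123 n 0.1143 F dnz [-0.16 -0.83  1.88] t 13.05
shift [-0.0019  0.0009 -0.0002] turn [0.32 0.06 0.09]
door pts 654 angle [1.093 1.14  1.193 1.225 1.271]
[-0.52641424  0.40020272  1.65154625  0.39224048  1.05294521 -0.00246795]
```

step_arm --pt "-0.0093 -0.001 0 0 0 -3.44" --pt "-0.0094 -0.0004 0 0 0 -3.44" --pt "-0.0094 0.0001 0 0 0 -3.44" --pt "-0.0093 0.0007 0 0 0 -3.44" --pt "-0.0093 0.0013 0 0 0 -3.44" --pt "-0.0092 0.0018 0 0 0 -3.44" --pt "-0.0091 0.0024 0 0 0 -3.44" --pt "-0.0089 0.0029 0 0 0 -3.44" --pt "0 0 0 0 0 0"

```text
time: 14.22
position: [0.4623, -0.1278, 0.4174]
tool_rot: [0.968, 0.185, 0.169, -0.03]
ft_force: [-0.2, 0.0, 0.2]
grip_width: 0.0006
grip_force: 0.3
```

```bash
python3 -c "
from h import *
tip(); go(.119,.029,.246,1.64); door(); print('release'); go(.119,.023,.246,1.64); go(.119,.023,.30,1.64);"
```

```text
tip [ 0.52   -0.1058  0.246 ] d -0.0461 n 0.1042 F dnz [-0.12 -0.11  0.17] t 14.225
shift [-0.002   0.0007 -0.0002] turn [ 0.31 -0.09  0.06]
door pts 681 angle [1.559 1.608 1.656 1.688 1.732]
release
shift [ 0.0033  0.003  -0.0002] turn [ 0.3  -0.08  0.05]
shift [0.0033 0.003  0.0538] turn [ 0.3  -0.08  0.05]
```

step_arm --pt "0.0015 0.0006 0 0 0 0" --pt "0.0015 0.0006 0 0 0 0" --pt "0 0 0.004 0 0 0" --pt "0 0 0.006 0 0 0" --pt "0 0 0.012 0 0 0" --pt "0 0 0.02 0 0 0" --pt "0 0 0.02 0 0 0" --pt "0 0 0.02 0 0 0" --pt "-0.01 -0.01 0.01 0 0 0" --pt "-0.01 -0.01 0.01 0 0 0" --pt "0 0 0 0 0 0"

```text
time: 15.65
position: [0.4446, -0.1479, 0.5199]
tool_rot: [0.968, 0.183, 0.17, -0.029]
ft_force: [0.6, -0.3, -0.3]
grip_width: 0.0006
grip_force: 0.0
```

```bash
python3 -c "
from h import *
tip(); c=door(); cv2.imwrite('pics/t5.png',c['pixels'])"
```

```text
tip [ 0.5025 -0.1263  0.3486] d -0.0706 n 0.1151 F dnz [ 0.46  0.51 -0.3 ] t 15.65
door pts 598 angle [1.562 1.604 1.65  1.684 1.74 ]
```

View pics/t5.png

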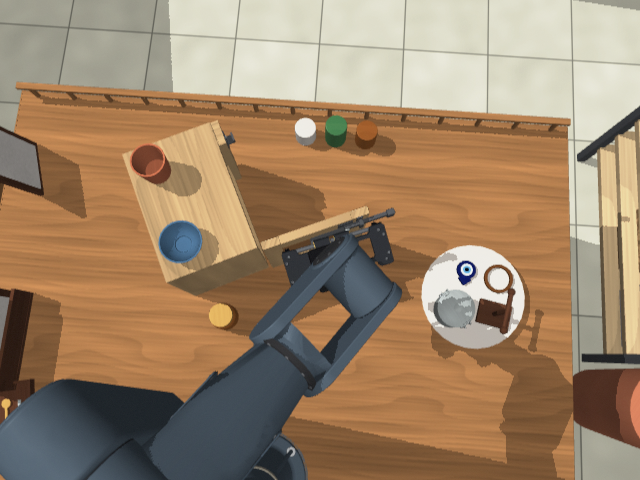

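The door stands open past square, from (265,250) to (367,210), and nothing else has moved. I'll check the angle with a line fit before handing in.

```bash
python3 -c "
from h import *
c=camera('top');P,ok=cloud(c)
hsv=cv2.cvtColor(c['pixels'],cv2.COLOR_BGR2HSV)
e=P[...,:2]-[.513,.0197]; r=np.hypot(e[...,0],e[...,1])
k=ok&(P[...,2]>.262)&(P[...,2]<.28)&(r<.25)&(r>.06)&(e@[.432,-.902]>.05)&(hsv[...,2]>120)
vx,vy,*_=cv2.fitLine(P[k][:,:2].astype(np.float32),cv2.DIST_HUBER,0,.01,.01).ravel()
an=np.radians(25.6)-np.arctan2(vy,vx); an=(an)%np.pi; print(k.sum(),an)
if 1.54<an<1.85: print(hand_in())
"
```

```text
685 1.6071245704929702
the job is handed in; nothing more can be done
None
```

The cupboard is unlatched and the door stands open at about 1.61 rad (92°), with nothing else moved that I could see. The highest wrist force I read was about 12 N. I've handed the job in at about 16 s on the robot's clock; the hand-in returned no verdict.

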